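Slide the medal home in its desk stand

TASK

The bronze medal lies loose on the wooden desk stand, beside the round recess made for it. With your fingertips, slide it across the stand until it drops into the recess and lies flat and flush there. Do not pick it up, and leave the stamp, the pen, the stapler and the memo block where they are.

Things in the scene. Friction and masses are not known exactly. Their poses are not given: they have to be found in the camera images.
- stand: fixed dark wooden desk stand on the desk: a low slab 24 mm high, 300 mm along its y and 150 mm along its x. Origin on the desk straight below the centre of the round recess; z up. Its flat top spans x from -60 to +65 mm and y from -150 to +150 mm; beyond it, along the +x edge (the far edge, away from the robot), runs a pen groove 12 mm wide and then a strip up to x = +90 mm. Nothing else of the stand stands above the flat top.
- recess (a point): centre of the mouth of the stand's round recess, level with the flat top; axes as the stand's. The recess is 64 mm across and 6 mm deep, with upright walls, a flat grey felt floor, and a round thumb notch 20 mm wide that bites 10 mm into its wall on the -x side.
- medal_center (a point): centre (half-way up) of the loose round bronze medal, a plain disc 60 mm across and 6 mm thick with an aerial in shallow relief on its upper face, about 0.15 kg; z is its axis, pointing up. It starts lying flat on the stand's top to the +y or the -y side of the recess, 75 to 100 mm from the recess centre. In the recess it has 2 mm of play all round, and its upper face is flush with the stand's top: this point is then 3 mm below the recess point.
- stamp: bystander: loose hand stamp, a black round foot 40 mm across with a wooden knob handle, 60 mm high, upright on the stand's top on the other side of the recess from the medal; origin at the centre of its underside
- pen: bystander: loose black pen 137 mm long and 10 mm thick, lying along y in the stand's pen groove, about 71 mm from the recess centre, its top some 5 mm above the flat top; origin under its middle
- stapler: bystander: loose black and steel stapler 135 x 36 x 55 mm lying on the desk beyond the stand's far edge; origin at the centre of its underside, x along its length
- memo: bystander: loose block of white memo paper on a wooden base, 90 x 90 x 33 mm, on the desk between the stand and the robot; origin at the centre of its underside
Things that resemble listed ones, but are neither listed nor needed, are in the scene too. Of the things like the part that bears medal_center, leave any that is black, blue or turquoise; of the rest the larger one is meant.

How it is judged:
By the outcome, as a careful person would: the job done as asked, in the order asked, and still so for the second after the job is handed in, with the robot touching nothing.
It also fails if it takes over 38 s, if anything falls off the work surface, if the arm or the gripper's body presses on something with over 40 N, if the wrist force passes 120 N, or if a joint passes its speed limit or range.

ROBOT

A 6-joint arm with a two-finger parallel gripper is mounted at the origin on the work surface. World frame = base frame: x ahead of the robot, y to its left, z up, the work surface at z = 0. Lengths are in mm, angles in rad, forces in N, time in s.
With the tool pointing down it reaches from about 350 to 875 mm from the base axis. Payload 15.5 kg.
Tool frame: the origin (TCP) lies midway between the tips of the shut fingers; the grasp point (between the pads) lies 19 mm behind it; x points along the fingers, y is the direction in which the jaws open and shut, and the axes are right-handed (so a half turn about x gives the same grasp; the last joint's range is limited). The gripper opens to 85 mm and grips with 20 to 120 N. Pads are 22 mm wide; open, the fingers measure 114 mm over their backs; the gripper's body (76 mm by 85 mm) begins 54 mm behind the grasp point. The pads swing forward as they close: fully open they stand 13 mm farther back than shut.
Start: joints at [1.19, 0.494, 1.345, -0, 1.302, -0.096], TCP at [176.198, 599.65, 231.277] pointing down, gripper open.
Joint ranges: [-2.91, 2.91], [-0.82, 2.16], [0.22, 2.67], [-1.22, 4.37], [0.12, 2.79], [-3.08, 3.08]. Speed limits (rad/s): [1.89, 1.89, 2.57, 3.01, 3.01, 3.01].

INTERFACE

Orientations are given as a unit quaternion [w, x, y, z].
In Python, from rig import state, grab_frame, sign_off gives the robot as it stands.
- The arm moves only by the tool step_arm, never from a script. Its argument "motion" is text: rows parted by semicolons, each of 6 numbers parted by spaces: the shift along the tool's x, y, z in mm, then the turn, a rotation vector about the tool's x, y, z in units of 5 degrees (1.0 is 5 degrees). In form: x y z rx ry rz; .... A call has 1 to 5 rows; each row shifts and turns the commanded pose from where the row before left it, along the tool's axes as they then stand; what a row does not reach is not made up. A row lasts 1/10 s, in which the tool goes at most 50 mm and 8.59 degrees, less where a joint would pass 70% of its speed; a pose out of reach is approached as far as the arm can. A call is refused whole if a number of a shift passes 50 or a number of a turn 1, either way. A call with a gripper value outside its range is refused whole. "gripper" is the gripper's target within -1 to 1 (shut at 1, half-way at 0, fully open at -1), set as the call begins (left out, the last holds). The fingers move at their own pace and stop on an object; the grip force is fixed at half the most. Time passes only in rows, so rows that do not move let the fingers close. It gives the time, the measured TCP pose, the force and the opening at its end, in the units of the state.
- state(): the state, without advancing time (a new reading comes with each control period).
- grab_frame(name): name is "scene" or "top"; returns a dict with "color" (384x512x3 uint8, blue, green, red), "depth" (384x512 float32, mm along the optical axis (not along the pixel's ray), 0 where there is no reading), "intrinsics" (3x3 intrinsics, pixels), "origin" and "orientation" of the camera in the world. Camera axes: x right, y up, looking along -z (the intrinsics and any distortion apply to the point x, -y, -z); pixel columns grow to the right and rows downward; lengths in mm; the calibration is good to about 2 mm. A picture is of the moment at which its call begins.
- sign_off(): hands the job in, once; it reports no verdict.
The state is a dict: "clock": time; "joint_pos": joint angles; "dq": joint speeds; "tau": joint torques, N m; "tcp_pos": TCP position; "eef_rot": TCP orientation; "force": force on the tool from outside, world axes, zero at the start; "ft_torque": the same for the moment, N m; "gripper_width": finger opening in mm.
Only numpy, scipy, OpenCV 4.12 (cv2) and the standard library are available. Lean on these libraries where they do the work, as an engineer would, in place of code of your own. Each camera call takes 0.05 s, during which the arm holds its last target. There are 200 camera calls.

## Working session

There is one attempt and no reset: what is moved stays moved. The work goes in short steps, Python scripts to look and compute and a tool call to move; the robot and the scene stay as the last step left them, time stands still between calls to the robot, and variables do not carry over. Pictures are saved under pics/ and viewed, about 8 in all and at most 12, crops included, and the job is handed in when it is done.

Besides the shell and the picture viewer there is one more tool, called after "Call:" as name(argument=value, ...) on one line, values as JSON. step_arm: Moves the arm, as the interface text tells. Its arguments: {"type":"object","properties":{"motion":{"type":"string"},"gripper":{"type":"number"}},"required":["motion"]}

```bash
mkdir -p pics
cat > h.py <<'E'
import numpy as np, cv2
from rig import state, grab_frame, sign_off
from scipy.spatial.transform import Rotation as R
def cam(f):
    q=f["orientation"]; return np.array(f["intrinsics"]),np.array(f["origin"]),R.from_quat([q[1],q[2],q[3],q[0]]).as_matrix()
def ray(f,uv,z):
    K,o,M=cam(f); uv=np.atleast_2d(uv).astype(float)
    d=np.c_[(uv[:,0]-K[0,2])/K[0,0],-(uv[:,1]-K[1,2])/K[1,1],-np.ones(len(uv))]@M.T
    return o+d*((z-o[2])/d[:,2])[:,None]
def proj(f,P):
    K,o,M=cam(f); p=(np.atleast_2d(P)-o)@M
    return np.c_[K[0,0]*p[:,0]/-p[:,2]+K[0,2],K[1,1]*-p[:,1]/-p[:,2]+K[1,2]]
E
python3 - <<'E'
from h import *
print(state())
for n in("top","scene"):
    f=grab_frame(n); cv2.imwrite(f"pics/{n}0.png",cv2.resize(f["color"],(800,600))); print(n,{k:f[k] for k in("intrinsics","origin","orientation")}, [k for k in f])
E
```

```text
{'clock': 0.0, 'joint_pos': array([ 1.18951964e+00,  4.94219625e-01,  1.34615731e+00, -4.93635778e-05,
        1.30250360e+00, -9.54844868e-02]), 'dq': array([ 0.0004062 , -0.00114419, -0.00226663,  0.00113075, -0.00265311,
        0.00134534]), 'tau': array([ 3.77255137e-04, -8.82154441e+01, -3.83861160e+01, -2.95449236e-04,
        1.03281217e-02,  2.37241096e-05]), 'tcp_pos': array([176.0602454 , 599.29587511, 230.66872997]), 'eef_rot': array([ 0.69980909,  0.10024824,  0.69999143, -0.1011411 ]), 'force': array([-0.41881813,  0.28112338, -0.02760452]), 'ft_torque': array([ 0.01854861, -0.01482351, -0.0134394 ]), 'gripper_width': 85.25172263745068}
top {'intrinsics': array([[470.11279114,   0.        , 259.5142816 ],
       [  0.        , 470.11279114, 201.46222735],
       [  0.        ,   0.        ,   1.        ]]), 'origin': array([417.25242819,  36.67188826, 906.93252712]), 'orientation': array([ 0.7067903 ,  0.06921372, -0.05049245, -0.70221609])} ['color', 'depth', 'intrinsics', 'origin', 'orientation']
scene {'intrinsics': array([[463.9394147 ,   0.        , 258.56808079],
       [  0.        , 463.9394147 , 195.43323121],
       [  0.        ,   0.        ,   1.        ]]), 'origin': array([ 777.46504314, -334.73818941,  778.79662803]), 'orientation': array([0.93000746, 0.26672207, 0.06375522, 0.24470542])} ['color', 'depth', 'intrinsics', 'origin', 'orientation']
```

View pics/top0.png

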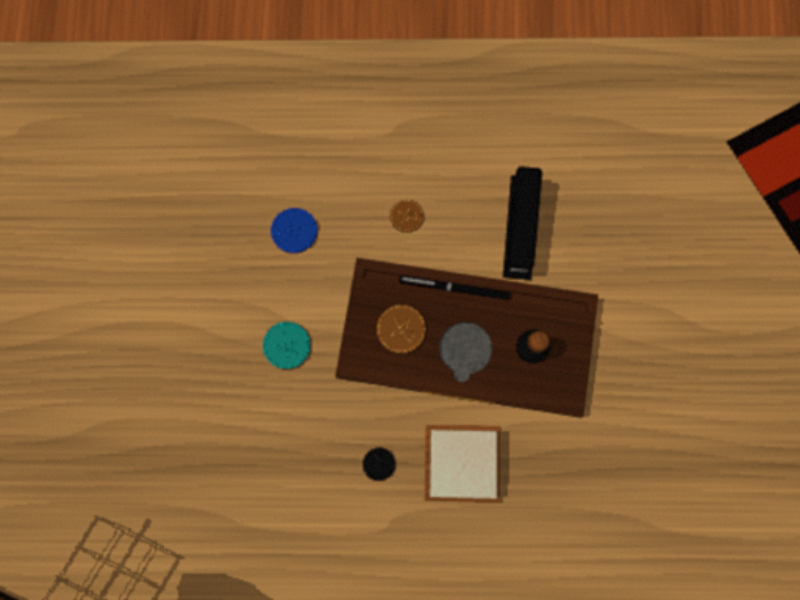

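View pics/scene0.png

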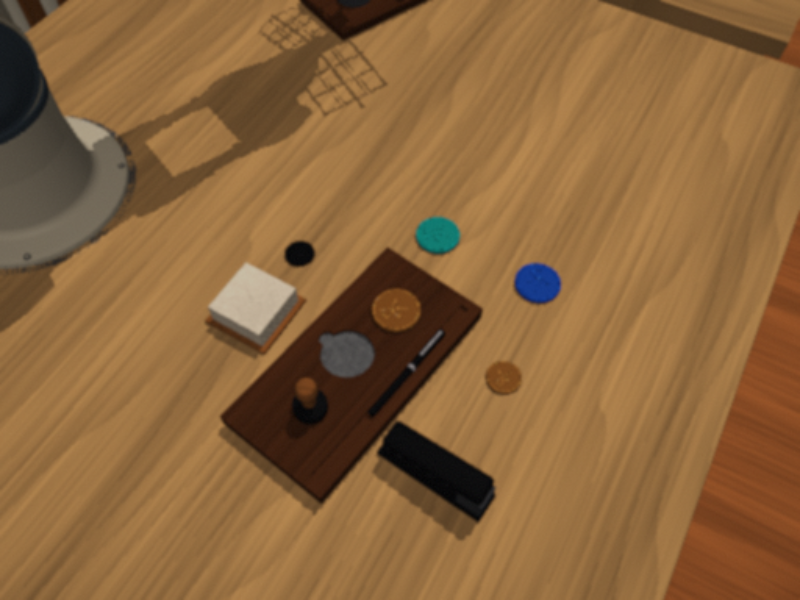

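The top view (800x600) shows the medal at (401,328), the recess at (466,348) with its notch towards the robot, the stamp at (535,345) and the pen at (455,288). The small bronze disc and the blue, teal and black discs are decoys. The scene view agrees.

```bash
cat >> h.py <<'E'
def blobs(m,amin=100):
    m=cv2.morphologyEx(m.astype(np.uint8)*255,cv2.MORPH_OPEN,np.ones((3,3)))
    return sorted([c for c in cv2.findContours(m,cv2.RETR_EXTERNAL,cv2.CHAIN_APPROX_NONE)[0] if cv2.contourArea(c)>amin],key=cv2.contourArea,reverse=True)
def circ(P):
    from scipy.optimize import least_squares
    P=P[:,:2]; s=least_squares(lambda v:np.hypot(*(P-v[:2]).T)-v[2],[*P.mean(0),30],loss="soft_l1",f_scale=0.7).x
    return s
E
python3 - <<'E'
from h import *
for n in("top","scene"):
    f=grab_frame(n); hsv=cv2.cvtColor(f["color"],cv2.COLOR_BGR2HSV)
    seeds=dict(top=dict(medal=(257,210),rec=(298,223),wood=(320,250),bronze2=(260,138),stampknob=(344,218),desk=(100,300),memo=(296,297)),scene=dict(medal=(253,198),rec=(222,227),wood=(180,290),desk=(400,300)))[n]
    print(n)
    for k,(u,v) in seeds.items():
        p=hsv[v-3:v+4,u-3:u+4].reshape(-1,3); print(k,p.mean(0).round(),p.std(0).round(), "depth z",(ray(f,(u,v),0)[0]).round())
E
```

```text
top
medal [ 15. 191. 119.] [ 1.  6. 11.] depth z [555.  66.   0.]
rec [20. 24. 77.] [5. 4. 3.] depth z [530. -14.   0.]
wood [ 11. 192.  59.] [1. 9. 3.] depth z [478. -55.   0.]
bronze2 [ 14. 194. 112.] [1. 5. 9.] depth z [701.  62.   0.]
stampknob [ 13. 192. 112.] [1. 4. 8.] depth z [ 541. -103.    0.]
desk [ 16. 151. 133.] [1. 3. 4.] depth z [381. 364.   0.]
memo [ 21.  58. 182.] [2. 4. 2.] depth z [390.  -9.   0.]
scene
medal [ 15. 187. 127.] [1. 7. 8.] depth z [542.  81.   0.]
rec [11. 10. 80.] [8. 3. 2.] depth z [523.  -4.   0.]
wood [ 10. 188.  57.] [1. 6. 2.] depth z [ 525. -147.    0.]
desk [ 16. 145. 151.] [0. 1. 6.] depth z [868.  27.   0.]
```

Run:
```python
from h import *
for n in("top","scene"):
    f=grab_frame(n); H,S,V=cv2.split(cv2.cvtColor(f["color"],cv2.COLOR_BGR2HSV))
    print(n)
    for c in blobs((S>170)&(V>80)&(H<22))[:4]:
        P=ray(f,c[:,0],30 if 1 else 0); print("bronze",cv2.contourArea(c),circ(P).round(1))
    for c in blobs((S<70)&(V>50)&(V<115),300)[:4]:
        for z in(18,24):
            P=ray(f,c[:,0],z); s=circ(P); d=P[:,:2]-s[:2]; far=np.hypot(*d.T)
            print("grey",cv2.contourArea(c),z,s.round(1),"notch dir",d[far>far.max()-3].mean(0).round(1))
    wood=blobs((V<85)&(S>120)&(H<15),3000)
    for c in wood[:2]:
        P=ray(f,cv2.convexHull(c)[:,0],24)[:,:2].astype(np.float32); (cx,cy),wh,_=r=cv2.minAreaRect(P); b=cv2.boxPoints(r); print("wood",(cx,cy),wh,b.round(1).tolist())
    for nm,z,m in(("black",24,V<40),):
        for c in blobs(m,60)[:8]:
            P=ray(f,c[:,0],z)[:,:2].astype(np.float32); r=cv2.minAreaRect(P); print(nm,np.round(r[0],1),np.round(r[1],1),round(r[2],1))
    # depth checks
    uv=dict(top=dict(medal=(257,210),rec=(298,223),wood=(320,250),knob=(344,218)),scene=dict(medal=(253,198),rec=(222,227),wood=(180,290)))[n]
    K,o,M=cam(f)
    for k,(u,v) in uv.items():
        Z=np.median(f["depth"][v-2:v+3,u-2:u+3]); p=o+M@(Z*np.array([(u-K[0,2])/K[0,0],-(v-K[1,2])/K[1,1],-1])); print(k,p.round(1))
```

```text
top
bronze 12166.0 [5660.2   63.6 4726.3]
bronze 1050.0 [ 763.6 -391.7   36.4]
bronze 723.5 [551.1  66.8  28.8]
bronze 311.0 [692.9  60.7  19.7]
grey 837.0 18 [528.7 -11.9  30.7] notch dir [-37.6   5.2]
grey 837.0 24 [528.  -11.6  30.5] notch dir [-37.3   5.2]
wood (543.2015991210938, -14.02655029296875) (299.67352294921875, 150.11517333984375) [[446.1000061035156, -150.60000610351562], [594.5, -173.60000610351562], [640.2999877929688, 122.5999984741211], [491.8999938964844, 145.5]]
black [686.1 -83.3] [ 36.4 142.2] 84.6
black [ 807.1 -392.2] [ 21.3 104.4] 28.9
black [ 699.1 -402.4] [39.9 86.4] 85.4
black [390.4  90.7] [34.4 35.1] 0.6
black [ 527.2 -100.4] [56.9 38.2] 72.4
black [598.3 -30.5] [72.6 11.6] 80.9
medal [550.9  65.2  30.1]
rec [528.  -12.5  18.8]
wood [476.8 -52.9  24.4]
knob [529.3 -89.7  83.4]
scene
bronze 10517.0 [249.4 126.4 753. ]
bronze 632.0 [551.2  66.3  29.2]
bronze 330.5 [703.7  46.9  19.4]
bronze 174.5 [660.7 784.4 201.2]
grey 4187.0 18 [26.6 31.6 96.3] notch dir [-107.4  105. ]
grey 4187.0 24 [32.5 28.7 95.6] notch dir [-106.5  104.2]
grey 756.5 18 [527.7 -10.8  30.2] notch dir [-37.9   5.8]
grey 756.5 24 [529.7 -13.4  29.9] notch dir [-37.6   5.7]
wood (547.2681274414062, -17.008193969726562) (302.65228271484375, 154.30592346191406) [[448.1000061035156, -154.89999389648438], [600.5999755859375, -178.3000030517578], [646.4000244140625, 120.9000015258789], [493.8999938964844, 144.1999969482422]]
black [686.9 -83.9] [ 46.2 131.5] 85.0
black [-144.7  150. ] [ 66.7 270.3] 45.6
black [532.9 -99.1] [46.3 46.1] 45.2
black [234.1 548.7] [160.   58.2] 65.5
black [598. -31.] [74.5 10.9] 81.0
black [401.   80.6] [34.  34.9] 33.1
black [194.6 548.2] [49.2 16.4] 30.3
medal [551.5  64.8  29.9]
rec [528.9 -11.5  17. ]
wood [ 532.6 -152.3   23.6]
```

Recess is about (528.4, -11.7) (circle fits and stand outline agree), stand yaw is -8.8°, and the medal is about (551.2, 66.5) with its top at z≈30. I'll cradle the disc from behind with half-open fingers and push along the line from medal to recess.

```bash
cat > go.py <<'E'
import sys
from h import *
# python go.py x y z [jawx jawy]: remaining shift in tool axes (mm) and turn (units of 5 deg)
x,y,z=map(float,sys.argv[1:4]); s=state(); q=s["eef_rot"]; M=R.from_quat([q[1],q[2],q[3],q[0]]).as_matrix()
j=np.array([float(sys.argv[4]),float(sys.argv[5]),0]); j/=np.linalg.norm(j)
if j@M[:,1]<0: j=-j
T=np.c_[[0,0,-1],j,np.cross([0,0,-1],j)]
print("tcp",s["tcp_pos"].round(1),"clock",s["clock"],"force",s["force"].round(1),"w",s["gripper_width"])
print("tool axes y,z",M[:,1].round(3),M[:,2].round(3))
d=np.array([x,y,z])-s["tcp_pos"]
print("shift now-tool",(M.T@d).round(1),"shift in target-tool",(T.T@d).round(1))
print("turn units",(R.from_matrix(M.T@T).as_rotvec()*180/np.pi/5).round(2),"j",s["joint_pos"].round(2))
E
python3 go.py 565 114 150 0.960 -0.280
```

```text
tcp [176.1 599.6 231.1] clock 0.3 force [-0.4 -0.3  0.3] w 84.92572396347754
tool axes y,z [ 0.282  0.959 -0.   ] [ 0.959 -0.282 -0.   ]
shift now-tool [  81.2 -356.2  510. ] shift in target-tool [ 81.1 509.3 357.3]
turn units [17.98  0.    0.  ] j [ 1.19  0.49  1.35  0.    1.3  -0.1 ]
```

Call:
step_arm(motion="0 -27 39 0 0 0; 0 -27 39 0 0 0; 0 -27 39 0 0 0; 0 -27 39 0 0 0; 0 -27 39 0 0 0", gripper=0)

```text
clock: 0.8
tcp_pos: [326.0, 413.6, 231.4]
eef_rot: [0.7, 0.101, 0.7, -0.101]
force: [0.2, 0.1, -0.4]
gripper_width: 42.8
```

Call:
step_arm(motion="0 -27 39 0 0 0; 0 -27 39 0 0 0; 0 -27 39 0 0 0; 0 -27 39 0 0 0; 0 -27 39 0 0 0")

```text
clock: 1.3
tcp_pos: [475.3, 228.9, 231.4]
eef_rot: [0.7, 0.101, 0.7, -0.101]
force: [1.1, 1.1, -0.1]
gripper_width: 42.7
```

Call:
step_arm(motion="0 -27 39 0 0 0; 0 -27 39 0 0 0; 0 -27 39 0 0 0; 0 0 0 1 0 0; 0 0 0 1 0 0")

```text
clock: 1.8
tcp_pos: [564.4, 118.5, 231.0]
eef_rot: [0.688, 0.163, 0.688, -0.163]
force: [-0.9, 1.3, 0.4]
gripper_width: 42.7
```

Call:
step_arm(motion="0 0 0 1 0 0; 0 0 0 1 0 0; 0 0 0 1 0 0; 0 0 0 1 0 0; 0 0 0 1 0 0")

```text
clock: 2.3
tcp_pos: [563.6, 119.9, 231.3]
eef_rot: [0.637, 0.308, 0.637, -0.308]
force: [0.7, -0.6, -0.1]
gripper_width: 42.9
```

Call:
step_arm(motion="0 0 0 1 0 0; 0 0 0 1 0 0; 0 0 0 1 0 0; 0 0 0 1 0 0; 0 0 0 1 0 0")

```text
clock: 2.8
tcp_pos: [563.6, 120.0, 231.2]
eef_rot: [0.555, 0.438, 0.555, -0.438]
force: [-0.0, -0.5, 0.9]
gripper_width: 42.6
```

Call:
step_arm(motion="0 0 0 1 0 0; 0 0 0 1 0 0; 0 0 0 1 0 0; 0 0 0 1 0 0; 0 0 0 1 0 0")

```text
clock: 3.3
tcp_pos: [563.7, 119.9, 231.2]
eef_rot: [-0.447, -0.548, -0.447, 0.548]
force: [-0.6, 0.2, -0.9]
gripper_width: 42.8
```

Call:
step_arm(motion="0 0 0 1 0 0; 0 0 0 0 0 0")

```text
clock: 3.5
tcp_pos: [563.6, 120.0, 231.3]
eef_rot: [-0.423, -0.566, -0.423, 0.566]
force: [0.5, 0.5, 0.5]
gripper_width: 42.8
```

```bash
python3 go.py 565 114 45 0.960 -0.280
```

```text
tcp [563.6 120.  231.3] clock 3.5 force [0.5 0.5 0.5] w 42.811465070738336
tool axes y,z [ 0.959 -0.283 -0.   ] [-0.283 -0.959 -0.   ]
shift now-tool [186.3   3.    5.3] shift in target-tool [186.3   3.    5.4]
turn units [-0.04 -0.    0.  ] j [0.11 0.42 1.47 0.   1.25 0.39]
```

Call:
step_arm(motion="40 3 5 0 0 0; 40 0 0 0 0 0; 40 0 0 0 0 0; 40 0 0 0 0 0; 16 0 0 0 0 0")

```text
clock: 4.0
tcp_pos: [563.4, 114.1, 51.9]
eef_rot: [-0.424, -0.564, -0.425, 0.567]
force: [-0.5, -0.1, 0.6]
gripper_width: 42.5
```

Run:
```python
from h import *
a=grab_frame("top")["color"][130:270,190:370]; b=grab_frame("scene")["color"][110:290,120:330]
a=cv2.resize(a,(400,311)); b=cv2.resize(b,(400,343)); o=np.zeros((343,800,3),np.uint8); o[:311,:400]=a;o[:,400:]=b
cv2.imwrite("pics/p1.png",o); s=state(); print(s["tcp_pos"],s["force"])
```

```text
[563.64464398 114.14487169  52.98882117] [ 0.04025751  0.62297675 -0.04360457]
```

View pics/p1.png

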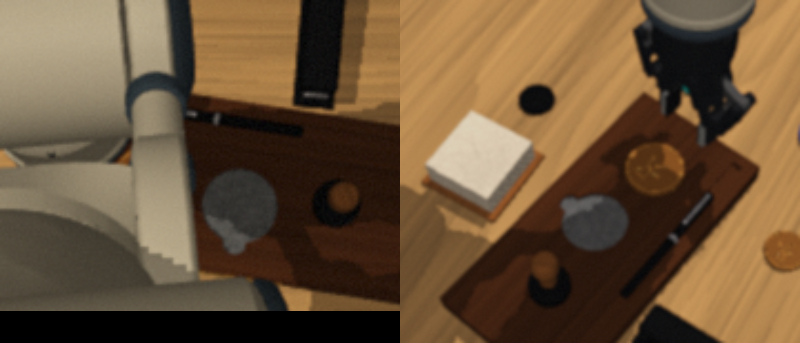

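The scene view shows the fingers straddling the push line behind the medal (crop at (655,167)), above the stand's +y end. The recess is free at (595,222), and the stamp, pen and memo are clear. I lower to find the stand's top.

Call:
step_arm(motion="12 0 0 0 0 0; 10 0 0 0 0 0; 3 0 0 0 0 0; 0 0 0 0 0 0")

```text
clock: 4.5
tcp_pos: [565.1, 114.3, 30.2]
eef_rot: [-0.424, -0.566, -0.424, 0.566]
force: [0.7, -0.1, -0.1]
gripper_width: 42.9
```

Call:
step_arm(motion="2 0 0 0 0 0; 0 0 0 0 0 0")

```text
clock: 4.7
tcp_pos: [565.3, 114.3, 28.5]
eef_rot: [0.424, 0.566, 0.424, -0.566]
force: [0.5, 0.1, -0.1]
gripper_width: 42.6
```

Call:
step_arm(motion="2 0 0 0 0 0; 0 0 0 0 0 0")

```text
clock: 4.9
tcp_pos: [565.2, 114.3, 26.2]
eef_rot: [0.424, 0.566, 0.424, -0.566]
force: [0.5, -0.4, -0.4]
gripper_width: 42.7
```

Call:
step_arm(motion="2 0 0 0 0 0; 0 0 0 0 0 0")

```text
clock: 5.1
tcp_pos: [565.1, 114.3, 24.1]
eef_rot: [-0.424, -0.566, -0.424, 0.566]
force: [-0.1, 0.5, 0.6]
gripper_width: 42.7
```

Call:
step_arm(motion="1.5 0 0 0 0 0; 0 0 0 0 0 0")

```text
clock: 5.3
tcp_pos: [565.1, 114.3, 22.6]
eef_rot: [-0.424, -0.566, -0.424, 0.566]
force: [0.8, 0.3, -0.3]
gripper_width: 42.7
```

Call:
step_arm(motion="1 0 0 0 0 0; 0 0 0 0 0 0")

```text
clock: 5.5
tcp_pos: [565.2, 114.3, 22.1]
eef_rot: [0.424, 0.566, 0.424, -0.566]
force: [-1.9, 0.7, 9.1]
gripper_width: 43.1
```

Contact is at TCP z≈22.3. I raise about 2 mm and push along tool z. Expected contact is after about 18 mm and centring after about 99 mm.

Call:
step_arm(motion="-2.2 0 0 0 0 0; 0 0.4 6 0 0 0; 0 0 4 0 0 0; 0 0 4 0 0 0; 0 0 4 0 0 0")

```text
clock: 6.0
tcp_pos: [560.3, 96.5, 23.9]
eef_rot: [-0.424, -0.566, -0.424, 0.566]
force: [-0.5, 1.0, -0.2]
gripper_width: 42.7
```

Call:
step_arm(motion="0 0 5 0 0 0; 0 0 5 0 0 0; 0 0 5 0 0 0; 0 0 5 0 0 0; 0 0 5 0 0 0")

```text
clock: 6.5
tcp_pos: [553.3, 72.5, 24.0]
eef_rot: [-0.424, -0.566, -0.424, 0.566]
force: [-0.7, 0.3, -0.3]
gripper_width: 43.0
```

```bash
cat > look.py <<'E'
import sys
from h import *
f=grab_frame("scene"); cv2.imwrite(f"pics/{sys.argv[1]}.png",cv2.resize(f["color"][110:290,120:330],(700,600)))
H,S,V=cv2.split(cv2.cvtColor(f["color"],cv2.COLOR_BGR2HSV))
for c in blobs((S>165)&(V>70)&(H<22))[:5]:
    for z in(30,24):
        s=circ(ray(f,c[:,0],z)); 
        if 10<s[2]<40: print("bronze",z,cv2.contourArea(c),s.round(1))
s=state(); print(s["tcp_pos"].round(1),s["force"].round(1),s["clock"])
E
python3 look.py p2
```

```text
bronze 30 664.5 [545.   42.6  29.4]
bronze 24 664.5 [543.2  45.7  29.6]
bronze 30 337.0 [703.4  47.1  19.6]
bronze 24 337.0 [702.8  50.2  19.8]
[553.   72.   23.9] [-0.5  0.1  0.5] 6.55
```

View pics/p2.png

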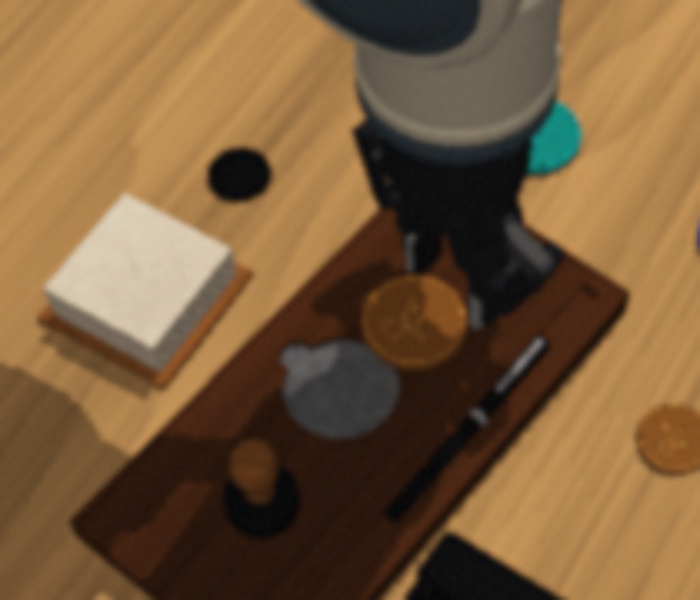

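The medal slides in the cradle, now at (545, 42.6), and it is on line with about 57 mm to go. The bystanders are unmoved.

Call:
step_arm(motion="0 0 5 0 0 0; 0 0 5 0 0 0; 0 0 5 0 0 0; 0 0 5 0 0 0; 0 0 5 0 0 0")

```text
clock: 7.05
tcp_pos: [546.2, 48.6, 24.0]
eef_rot: [-0.424, -0.566, -0.424, 0.566]
force: [1.1, 0.9, 0.5]
gripper_width: 43.0
```

Call:
step_arm(motion="0 0 4 0 0 0; 0 0 4 0 0 0; 0 0 4 0 0 0; 0 0 4 0 0 0; 0 0 4 0 0 0")

```text
clock: 7.55
tcp_pos: [540.7, 29.5, 24.0]
eef_rot: [0.424, 0.566, 0.424, -0.566]
force: [0.9, 0.6, 0.6]
gripper_width: 43.2
```

```bash
python3 look.py p3
```

```text
bronze 30 683.0 [ 5.33e+02 -3.00e-01  2.89e+01]
bronze 24 683.0 [531.    2.3  29.1]
bronze 30 340.0 [703.5  47.   19.7]
bronze 24 340.0 [702.9  50.1  19.8]
[540.5  29.   24. ] [ 0.5 -0.4  0.7] 7.6
```

View pics/p3.png

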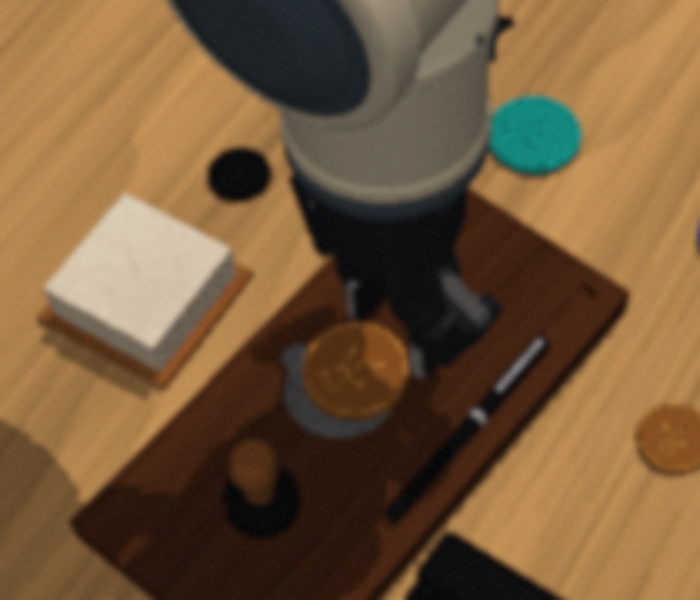

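Medal is over the mouth with about 12 mm to go. I correct 1 mm sideways and continue finely.

Call:
step_arm(motion="0 -0.3 2 0 0 0; 0 -0.3 2 0 0 0; 0 -0.3 2 0 0 0; 0 0 2 0 0 0; 0 0 2 0 0 0")

```text
clock: 8.1
tcp_pos: [536.9, 20.3, 23.9]
eef_rot: [-0.424, -0.566, -0.424, 0.566]
force: [-0.6, 1.4, 0.2]
gripper_width: 42.9
```

Call:
step_arm(motion="0 0 1 0 0 0; 0 0 1 0 0 0; 0 0 0.5 0 0 0; 0 0 0 0 0 0")

```text
clock: 8.5
tcp_pos: [536.3, 18.0, 24.0]
eef_rot: [-0.424, -0.566, -0.424, 0.566]
force: [-0.7, -0.7, 0.2]
gripper_width: 42.7
```

```bash
python3 look.py p4
```

```text
bronze 30 671.0 [531.5 -12.4  28.5]
bronze 24 671.0 [529.5  -9.8  28.7]
bronze 30 340.0 [703.6  47.2  19.7]
bronze 24 340.0 [703.   50.3  19.9]
[536.3  18.   24. ] [ 0.3 -0.7  0.1] 8.55
```

View pics/p4.png

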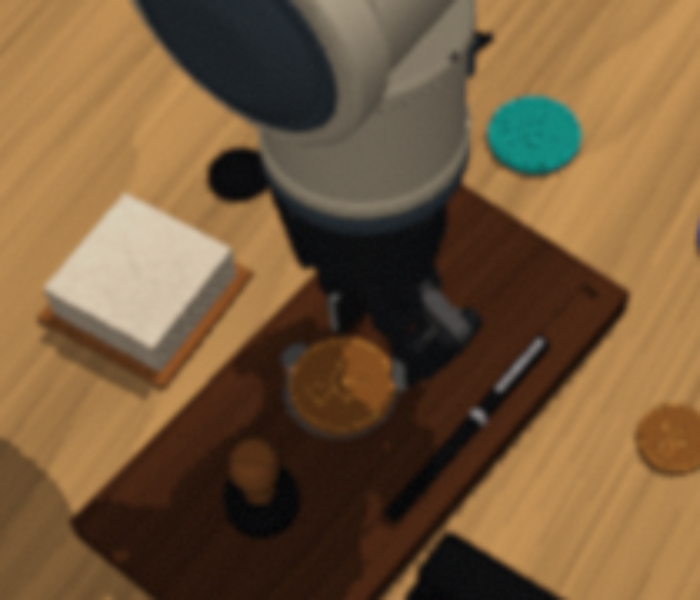

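The medal fills the mouth with grey felt visible around its lower side. Depth will show whether it dropped.

```bash
cat > dep.py <<'E'
import sys
from h import *
n=sys.argv[1]; f=grab_frame(n); K,o,M=cam(f)
v,u=np.mgrid[0:384,0:512]; Z=f["depth"]
P=o+np.stack([Z*(u-K[0,2])/K[0,0],-Z*(v-K[1,2])/K[1,1],-Z],-1)@M.T
H,S,V=cv2.split(cv2.cvtColor(f["color"],cv2.COLOR_BGR2HSV))
def fit(m,nm):
    Q=P[m]; A=np.c_[Q[:,:2]-[528.4,-11.7],np.ones(len(Q))]; c=np.linalg.lstsq(A,Q[:,2],rcond=None)[0]; print(nm,len(Q),"slopes deg",np.degrees(c[:2]).round(2),"z at recess",c[2].round(2),"rms",np.std(Q[:,2]-A@c).round(2))
d=np.hypot(P[...,0]-528.4,P[...,1]+11.7)
ok=(Z>0)
fit(ok&(d<26)&(S>150)&(V>60),"medal")
fit(ok&(d>42)&(d<60)&(abs(P[...,2]-24)<4)&(V<85)&(S>120),"wood")
s=state(); print(s["tcp_pos"].round(1),s["force"].round(1))
E
python3 dep.py scene
```

```text
medal 550 slopes deg [-0.18  0.02] z at recess 23.16 rms 1.29
wood 1088 slopes deg [ 0.04 -0.03] z at recess 23.23 rms 1.28
[536.3  18.   24. ] [ 0.7 -0.3  0.5]
```

Medal face is flat and flush with the wood, 23.2 mm for each. I back off and lift clear.

Call:
step_arm(motion="0 0 -5 0 0 0; -10 0 0 0 0 0; -40 0 0 0 0 0; -40 0 0 0 0 0; -40 0 0 0 0 0")

```text
clock: 9.1
tcp_pos: [537.4, 23.0, 156.1]
eef_rot: [-0.424, -0.566, -0.424, 0.566]
force: [1.4, 0.3, 0.0]
gripper_width: 42.5
```

Call:
step_arm(motion="-20 0 -45 0 0 0; 0 0 -45 0 0 0; 0 0 -45 0 0 0; 0 0 -45 0 0 0; 0 0 -45 0 0 0")

```text
clock: 9.6
tcp_pos: [601.2, 240.8, 175.0]
eef_rot: [0.424, 0.566, 0.424, -0.566]
force: [0.8, -0.8, 0.8]
gripper_width: 42.6
```

Call:
step_arm(motion="0 0 -40 0 0 0; 0 0 0 0 0 0; 0 0 0 0 0 0; 0 0 0 0 0 0")

```text
clock: 10.0
tcp_pos: [612.1, 276.4, 174.3]
eef_rot: [-0.424, -0.566, -0.424, 0.566]
force: [0.1, -0.9, -0.3]
gripper_width: 42.8
```

```bash
python3 dep.py scene; python3 dep.py top; python3 look.py p5
python3 - <<'E'
from h import *
f=grab_frame("top"); cv2.imwrite("pics/p6.png",cv2.resize(f["color"],(800,600)))
H,S,V=cv2.split(cv2.cvtColor(f["color"],cv2.COLOR_BGR2HSV))
for c in blobs((S>165)&(V>70)&(H<22))[:5]:
    s=circ(ray(f,c[:,0],24)); print(s.round(1))
for c in blobs(V<40,60)[:8]:
    r=cv2.minAreaRect(ray(f,c[:,0],24)[:,:2].astype(np.float32)); print("black",np.round(r[0],1),np.round(r[1],1))
E
```

```text
medal 553 slopes deg [-0.16  0.24] z at recess 23.22 rms 1.27
wood 1444 slopes deg [0.   0.02] z at recess 23.23 rms 1.23
[612.2 276.1 174.3] [-0.5 -0.6  0.5]
medal 590 slopes deg [-0.2  -0.32] z at recess 24.32 rms 1.57
wood 1597 slopes deg [-0.01 -0.06] z at recess 24.29 rms 1.44
[612.3 276.  174.4] [-0.3 -0.2 -1.1]
bronze 30 692.5 [531.3 -12.2  28.9]
bronze 24 692.5 [529.3  -9.6  29.2]
bronze 30 341.0 [703.5  47.2  19.7]
bronze 24 341.0 [702.9  50.3  19.9]
[612.4 276.1 174.3] [ 0.1  1.2 -0.2] 10.15
[3497.7  -65.3 2560.3]
[ 766.1 -394.6   36.8]
[528.5  -9.   28.4]
[694.4  60.9  20. ]
[817.6  32.9 331.5]
black [898.1 412.6] [221.3  49.8]
black [254.5 444.9] [ 41.7 168.9]
black [686.  -82.7] [ 35.9 142.6]
black [719.6 345.8] [100.5  65.9]
black [ 807.2 -392.5] [ 20.9 103.8]
black [ 699.  -403.3] [38.  86.4]
black [390.   91.1] [33.7 34.9]
black [598.5 -30.4] [72.2 12.8]
```

View pics/p6.png

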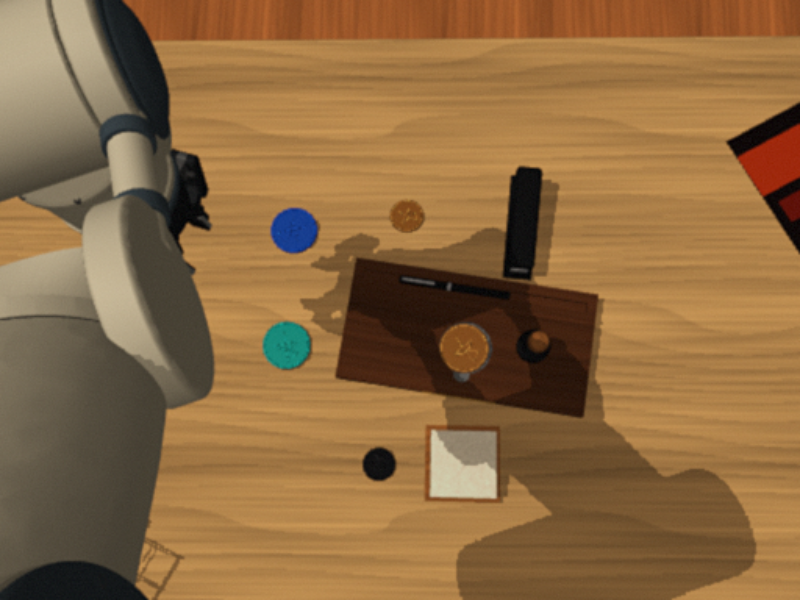

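The top view shows the medal inside the recess at (465,347), with the notch below it, and every bystander where it started. The heights are flush.

```bash
python3 -c "
from rig import *
print(sign_off())"
```

```text
the job is handed in; nothing more can be done
None
```

I slid the large bronze medal about 81 mm across the stand with the half-open fingertips cradling it from behind. It dropped into the recess, and I then withdrew the arm and handed the job in at about 10 s on the robot's clock.

- **Flush and flat:** in both cameras the medal's face is within 0.05 mm of the surrounding wood's height. Fitted slopes are under 0.4° and differ in sign between the two cameras, so they look like noise. A disc resting on the rim would tilt about 6°.
- **Position:** the fitted medal centre is 2 to 3 mm towards +y from the recess centre I measured. That is slightly over the 2 mm of play at worst, so the medal probably rests against the +y wall, with the rest being calibration error.
- **Bystanders:** the stapler and pen measure within 1 mm of where they started. The stamp and memo block look unmoved in the pictures.
- **Forces:** the highest reading at the end of any move was about 9 N, from touching down on the stand to find its height.

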